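# Eject a finished badge from its die

## Task

Press the red lever pad gently down until it comes to its stop, so that the ejector raises the finished badge out of the die without you touching the badge; never force the lever or the die. Then grip the raised badge by its rim, lift it out and set it down face up (not dropping it) in the wide empty compartment of the white tray. Keep the badge level and leave the glue stick, paint pot and ink pad where they are.

Things in the scene. Friction and masses are not known exactly. Their poses are not given: they have to be found in the camera images.
- die: Badge die, fixed. Origin at table height under the centre of its well, z up. Aluminium block 90 x 90 mm centred on the origin, flat top face 55 mm high, on a blue base plate 100 mm (x) by 250 mm (y -55 to +195), 8 mm thick. A steel rocking lever runs along +y; its axle lies at y = +70, 38 mm high, and a red pad on a screw stem stands on its free end. Pushing harder than 35 N on the die or lever damages it.
- well (a point): Centre of the round well's mouth, level with the die's top face (55 mm high), axes as the die's. Well 47 mm across, 15 mm deep; in its floor a 28 mm ejector hole with a brass pin 22 mm wide below. With the lever at its stop the badge has risen 14 to 15 mm, its underside up to 1 mm below the top face, resting level on the pin; a push of over 4 N on it lowers both again.
- pad_spot (a point): Fixed nominal point, 69 mm high at y = +172 mm of the die: mean top centre of the raised round red lever pad (38 mm across). The true pad top is up to 12 mm lower or 9 mm higher: its screw setting and the play differ each time, untold, to be felt. Pressed, it travels 26 to 30 mm down to a firm stop, its top then 30 to 48 mm high. About 3 N friction, no spring: it stays where left.
- badge: Round finished badge 44 mm across and 12 mm thick with a paper collage on its face (up), straight steel rim for the lower 9.5 mm, edge bevelled above that; 35 to 70 g. Origin: centre of its underside, z towards its face. It starts loose in the die's well, lying on the well floor with its face 3 mm below the top face, so that it cannot be gripped.
- tray: White tray 120 mm (x) by 200 mm (y), 16 mm high, fixed to the table, walls 4 mm, floor 4 mm thick. Origin: centre of its underside. The wide compartment (x from -56 to 56 mm, y from -30 to 96 mm) is empty with a pale blue lining; the narrow one beside it (negative y) holds two other finished badges.
- tray_spot (a point): Centre of the wide empty compartment, on its floor, 4 mm above the table; axes as the tray's.
- glue_stick: Bystander: upright glue stick, 28 mm wide, 89 mm high, lilac cap, orange foot; origin under its centre.
- paint_pot: Bystander: small round pot of green paint with white lid, 50 mm wide, 42 mm high; origin under its centre.
- ink_pad: Bystander: black ink pad with blue top, 55 x 75 x 16 mm; origin under its centre.
Not all that is in view belongs to the job. There is more than one size of the badge; the job needs the smallest.

How it is judged:
By the outcome, as a careful person would: the job done as asked, in the order asked, and still so for the second after the job is handed in, with the robot touching nothing.
It also fails if it takes over 61 s, if anything falls off the work surface, if the arm or the gripper's body presses on something with over 40 N, if the wrist force passes 120 N, or if a joint passes its speed limit or range.

## Robot

A 6-joint arm with a two-finger parallel gripper is mounted at the origin on the work surface. World frame = base frame: x ahead of the robot, y to its left, z up, the work surface at z = 0. Lengths are in mm, angles in rad, forces in N, time in s.
With the tool pointing down it reaches from about 350 to 875 mm from the base axis. Payload 4.2 kg.
Tool frame: the origin (TCP) lies at the very end of the fingers, on their centre line; the grasp point (between the pads) lies 19 mm behind it; z points along the fingers, y is the line along which they close (so a half turn about z gives the same grasp; the last joint's range is limited). The gripper opens to 85 mm and grips with 20 to 120 N. Pads are 22 mm wide; open, the fingers measure 114 mm over their backs; the gripper's body (76 mm by 85 mm) begins 54 mm behind the grasp point. The pads swing forward as they close: fully open they stand 13 mm farther back than shut.
Start: joints at [1.456, 0.385, 0.008, 0, -1.194, -0.259], TCP at [228.189, 581.832, 231.312] pointing down, gripper open.
Joint ranges: [-3.14, 3.14], [-1.21, 2.06], [-1.07, 1.41], [-3.16, 2.05], [-2.99, -0.16], [-3.1, 3.1]. Speed limits (rad/s): [2.79, 2.79, 3.14, 3.14, 3.14, 3.14].

## Interface

Orientations are given as a unit quaternion [x, y, z, w].
In Python, from bench import arm, optics gives the robot as it stands. The module is installed in compiled form; this text tells all that it offers.
- The arm moves only by the tool step_arm, never from a script. Its argument "motion" is a list of rows, each an object with "dr": the turn, a rotation vector about the tool's x, y, z in units of 8 degrees (1.0 is 8 degrees), a list of three; "slide": the shift along the tool's x, y, z in mm, a list of three; "jaw": the finger opening in mm, from 0 to 85.4. A call has exactly 8 rows; each row is the pose to reach, as a shift and turn from the pose commanded when the call began, along the tool's axes at that moment; what a row does not reach only later rows make up. A row lasts 1/8 s, in which the tool goes at most 62.5 mm and 10.7 degrees, less where a joint would pass 70% of its speed; a pose out of reach is approached as far as the arm can. A call with a gripper value outside its range is refused whole. The fingers move at their own pace and stop on an object; the grip force is fixed at half the most. Time passes only in rows, so rows that repeat a pose let the fingers close, or fill a call up. It gives the time, the measured TCP pose, the force, the opening and the grip force at its end, in the units of the state.
- arm.read_state(): the state, without advancing time (a new reading comes with each control period).
- optics.get_image(name): name is "side" or "top" or "wrist"; returns the picture (420x560x3 uint8, blue, green, red); there is no depth.
- optics.camera_info(name): a dict with "camera_matrix" (3x3 intrinsics, pixels), "view" (4x4, takes a point from world to camera coordinates); the wrist camera has in their place "T_tool_cam" (4x4, takes a point from camera to tool coordinates, whose origin is the TCP and whose axes are the flange's). Camera axes: x right, y up, looking along -z (the intrinsics and any distortion apply to the point x, -y, -z); pixel columns grow to the right and rows downward; lengths in mm; the calibration is good to about 2 mm. A picture is of the moment at which its call begins: read the wrist's pose just before it. camera_info takes no time and is no camera call.
- arm.job_done(): hands the job in; it is judged then, once.
The state is a dict: "clock": time; "joints": joint angles; "joint_vel": joint speeds; "joint_efforts": joint torques, N m; "position": TCP position; "ee_rot": TCP orientation; "contact_force": force on the tool from outside, world axes, zero at the start; "wrist_torque": the same for the moment, N m; "gripper_width": finger opening in mm; "grasp_force": force on a finger pad.
Only numpy, scipy, OpenCV 4.12 (cv2) and the standard library are available. Lean on these libraries where they do the work, as an engineer would, in place of code of your own. Each camera call takes 0.05 s, during which the arm holds its last target. There are 200 camera calls.

## Working session

There is one attempt and no reset: what is moved stays moved. The work goes in short steps, Python scripts to look and compute and a tool call to move; the robot and the scene stay as the last step left them, time stands still between calls to the robot, and variables do not carry over. Pictures are saved under pics/ and viewed, at most 10 in all, crops included, and the job is handed in when it is done.

Besides the shell and the picture viewer there is one more tool, called after ">>>" by a JSON object that holds its "method" and its "body", one argument or row to a line. step_arm: Moves the arm, as the interface text tells. Its arguments: {"type":"object","properties":{"motion":{"type":"array","items":{"type":"object","properties":{"dr":{"type":"array","items":{"type":"number"}},"slide":{"type":"array","items":{"type":"number"}},"jaw":{"type":"number"}}}}},"required":["motion"]}

```bash
mkdir -p pics; python3 - <<'E'
from bench import arm, optics
import cv2,numpy as np
for n in("top","side","wrist"):
    s=arm.read_state(); im=optics.get_image(n); cv2.imwrite(f"pics/{n}0.png",im); i=optics.camera_info(n)
    print(n,{k:(np.round(v,3).tolist() if not isinstance(v,str) else v) for k,v in i.items()})
print(s)
a=cv2.imread("pics/top0.png");b=cv2.imread("pics/side0.png")
cv2.imwrite("pics/both0.png",cv2.resize(np.vstack([a,b])[:, :],None,fx=.714,fy=.714))
E
```

```text
top {'camera_matrix': [[386.836, 0.0, 280.025], [0.0, 386.836, 209.102], [0.0, 0.0, 1.0]], 'view': [[-0.005, -1.0, -0.018, -1.184], [0.985, -0.008, 0.171, -607.13], [-0.171, -0.017, 0.985, -796.765], [0.0, 0.0, 0.0, 1.0]]}
side {'camera_matrix': [[493.241, 0.0, 274.654], [0.0, 493.241, 216.938], [0.0, 0.0, 1.0]], 'view': [[-0.983, -0.183, -0.014, 610.045], [0.132, -0.755, 0.643, -155.622], [-0.128, 0.63, 0.766, -1058.968], [0.0, 0.0, 0.0, 1.0]]}
wrist {'camera_matrix': [[325.803, 0.0, 279.143], [0.0, 325.803, 208.67], [0.0, 0.0, 1.0]], 'T_tool_cam': [[-0.001, 0.951, 0.311, 80.85], [1.0, 0.0, 0.0, -0.584], [0.0, 0.311, -0.951, -143.248], [0.0, 0.0, 0.0, 1.0]]}
{'clock': 0.1, 'joints': array([ 1.45559583e+00,  3.85492601e-01,  6.77958819e-03, -4.30519293e-04,
       -1.19404200e+00, -2.58587408e-01]), 'joint_vel': array([ 0.00042362, -0.00042929,  0.00207532,  0.00145167, -0.0009006 ,
        0.0007566 ]), 'joint_efforts': array([-4.44048510e-04, -3.93319094e+01,  1.88929510e+01,  4.19790924e+00,
       -2.58602799e-03,  5.67642488e-06]), 'position': array([228.01688686, 581.35826447, 230.33053905]), 'ee_rot': array([ 9.82570856e-01, -1.85885754e-01, -1.29418253e-04,  9.91157776e-04]), 'contact_force': array([-0.64119335, -0.26572619, -0.15299584]), 'wrist_torque': array([-0.04088335,  0.02416839,  0.05792312]), 'grasp_force': 0.0, 'gripper_width': 84.8105312486121}
```

View pics/top0.png

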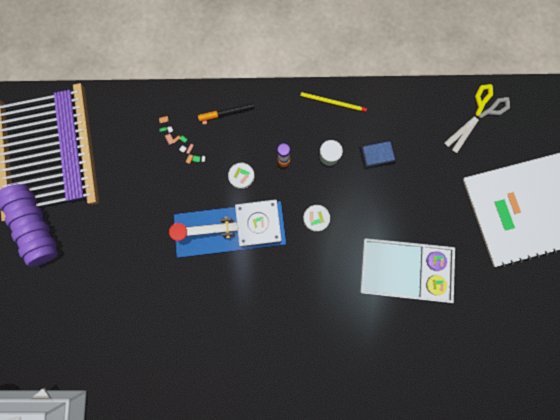

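View pics/side0.png

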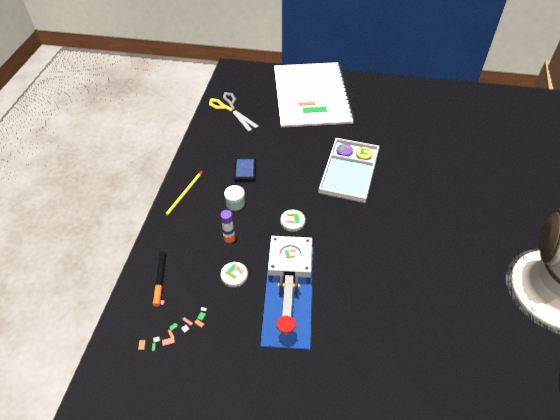

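The smallest badge sits in the die well at top (258,223), side (291,254). The things that could be mistaken for it:
- The larger loose badge at top (241,175).
- The larger loose badge at top (316,217).
- The tray badges at top (436,261) and (437,285).

The pad is red at top (178,231). The wide tray compartment is at about (391,268).

```bash
cat > h.py <<'E'
import numpy as np,cv2
from bench import arm,optics
from scipy.spatial.transform import Rotation as R
def ray(name,uv,z,st=None):
    i=optics.camera_info(name);K=np.array(i["camera_matrix"])
    if name=="wrist":
        T=np.eye(4);T[:3,:3]=R.from_quat(st["ee_rot"]).as_matrix();T[:3,3]=st["position"];C=T@np.array(i["T_tool_cam"])
    else: C=np.linalg.inv(np.array(i["view"]))
    uv=np.atleast_2d(np.float64(uv));d=np.c_[uv,np.ones(len(uv))]@np.linalg.inv(K).T
    d=(d*[1,-1,-1])@C[:3,:3].T;o=C[:3,3]
    return o+d*((z-o[2])/d[:,2])[:,None]
def big(mask,x0,y0,x1,y1):
    m=np.zeros_like(mask);m[y0:y1,x0:x1]=mask[y0:y1,x0:x1]
    c,_=cv2.findContours(m,cv2.RETR_EXTERNAL,cv2.CHAIN_APPROX_NONE);return max(c,key=cv2.contourArea)[:,0,:]
def slide(st,target):  # world target -> tool-frame shift
    return R.from_quat(st["ee_rot"]).inv().apply(np.array(target)-st["position"])
E
cat > m.py <<'E'
from h import *
for n,bx in(("top",{'die':(165,190,295,265),'tray':(350,230,465,310)}),("side",{'die':(255,225,330,360),'tray':(310,130,390,210)})):
    im=cv2.imread(f"pics/{n}0.png");H=cv2.cvtColor(im,cv2.COLOR_BGR2HSV)
    red=((H[...,1]>170)&(H[...,2]>110)&((H[...,0]<6)|(H[...,0]>174))).astype(np.uint8)
    c=big(red,*bx['die']);(u,v),r=cv2.minEnclosingCircle(c);print(n,"pad px",u,v,r,ray(n,(u,v),69).round(1))
    bl=(H[...,2]>60).astype(np.uint8)
    wh=((H[...,2]>120)&(H[...,1]<60)).astype(np.uint8)
    wh=cv2.morphologyEx(wh,cv2.MORPH_OPEN,np.ones((13,13)))if n=="top" else wh
    b=((H[...,0]>100)&(H[...,0]<125)&(H[...,1]>150)&(H[...,2]>50)).astype(np.uint8)
    x0,y0,x1,y1=bx['die'];pts=np.argwhere(b[y0:y1,x0:x1])[:,::-1]+[x0,y0]
    w=ray(n,pts,8)[:,:2].astype(np.float32);print("plate",cv2.minAreaRect(w))
    t=big(bl,*bx['tray']);w=ray(n,t,16)[:,:2].astype(np.float32);print("tray",cv2.minAreaRect(w))
    c=big(wh,*bx['die']);w=ray(n,c,55)[:,:2].astype(np.float32);print("block",cv2.minAreaRect(w))
a=cv2.imread("pics/top0.png")[165:270,165:305]
cv2.imwrite("pics/crop1.png",cv2.resize(a,None,fx=5,fy=5,interpolation=cv2.INTER_CUBIC))
E
python3 m.py
```

```text
top pad px 177.3000030517578 231.5 8.66843032836914 [[557.4 214.5  69. ]]
plate ((569.9348754882812, 113.09566497802734), (101.29285430908203, 251.21426391601562), 6.5390496253967285)
tray ((474.528076171875, -276.2583312988281), (233.59214782714844, 176.27847290039062), 87.94209289550781)
block ((577.8561401367188, 44.168182373046875), (89.88448333740234, 90.11292266845703), 89.75546264648438)
side pad px 285.5479431152344 323.6164245605469 9.193346977233887 [[557.7 219.2  69. ]]
plate ((568.6910400390625, 124.06493377685547), (99.08372497558594, 233.83291625976562), 6.648735046386719)
tray ((474.6436767578125, -279.0169677734375), (221.70404052734375, 124.81803894042969), 83.8194580078125)
block ((576.5631713867188, 53.612152099609375), (91.31433868408203, 112.35291290283203), 6.761897087097168)
```

View pics/crop1.png

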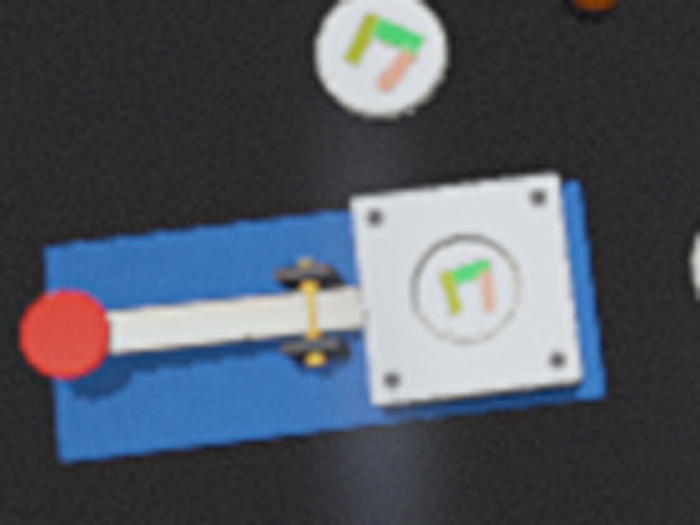

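The crop shows the badge with its white face and strips at crop (466,288), ringed by the well in the die block. This is the one I want. The loose badge at crop (380,50) is larger. The red pad is at crop (65,333).

```bash
python3 - <<'E'
from h import *
st=arm.read_state()
print(slide(st,(558,214.5,110)))
im=cv2.imread("pics/top0.png");H=cv2.cvtColor(im,cv2.COLOR_BGR2HSV)
for t in(110,140):
    c=big((H[...,2]>t).astype(np.uint8),345,225,475,315);print("tray",cv2.minAreaRect(ray("top",c,16)[:,:2].astype(np.float32)))
    m=((H[...,2]>t)&(H[...,0]>75)&(H[...,0]<110)&(H[...,1]>20)).astype(np.uint8)
    print("lining",cv2.minAreaRect(ray("top",big(m,355,235,425,305),4)[:,:2].astype(np.float32)))
E
```

```text
[441.1685836  220.83302528 120.90819977]
tray ((474.97174072265625, -286.724853515625), (203.52951049804688, 122.96722412109375), 83.82708740234375)
lining ((478.71673583984375, -256.349853515625), (124.95061492919922, 111.16677856445312), 83.81184387207031)
tray ((474.95196533203125, -286.8412780761719), (202.34107971191406, 122.13835144042969), 83.78166961669922)
lining ((478.7571105957031, -255.97775268554688), (124.20215606689453, 111.16677856445312), 83.81184387207031)
```

>>> {"method": "step_arm", "body": {
  "motion": [
    {"dr": [0,0,0],"slide": [50,25,0],"jaw": 0},
    {"dr": [0,0,0],"slide": [106,53,10],"jaw": 0},
    {"dr": [0,0,0],"slide": [162,81,25],"jaw": 0},
    {"dr": [0,0,0],"slide": [218,109,40],"jaw": 0},
    {"dr": [0,0,0],"slide": [274,137,60],"jaw": 0},
    {"dr": [0,0,0],"slide": [330,165,80],"jaw": 0},
    {"dr": [0,0,0],"slide": [386,193,100],"jaw": 0},
    {"dr": [0,0,0],"slide": [435,217,115],"jaw": 0}
  ]
}}

```text
clock: 1.15
position: [549.4, 225.4, 117.8]
ee_rot: [0.983, -0.186, -0.0, 0.0]
contact_force: [0.9, 0.9, 0.4]
gripper_width: 0.1
grasp_force: 0.0
```

```bash
python3 - <<'E'
from h import *
st=arm.read_state();im=optics.get_image("wrist");cv2.imwrite("pics/w1.png",im)
H=cv2.cvtColor(im,cv2.COLOR_BGR2HSV)
red=((H[...,1]>150)&(H[...,2]>80)&((H[...,0]<7)|(H[...,0]>173))).astype(np.uint8)
c=big(red,0,0,560,420);(u,v),r=cv2.minEnclosingCircle(c);print(u,v,r,ray("wrist",(u,v),66,st))
print(st["position"],st["contact_force"],slide(st,(558,214.5,90)),st["clock"])
E
```

```text
287.4610290527344 213.66883850097656 29.168413162231445 [[560.51783476 216.04934187  66.        ]]
[549.38035107 225.36713417 117.78511306] [0.86275709 0.88365487 0.40902271] [11.99740036  6.96335835 27.78451881] 1.15
```

View pics/w1.png

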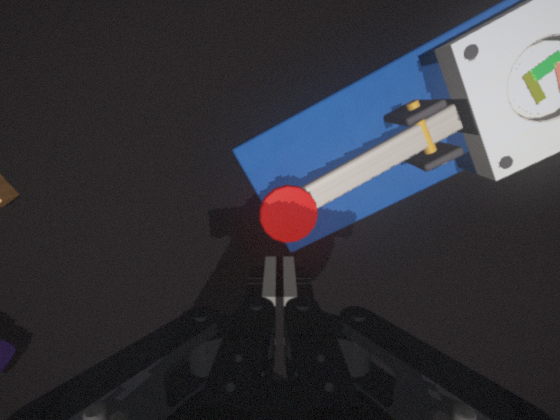

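The wrist view shows the red pad at (287,214), radius 29. That puts it at about (560,216), which agrees with the top view. The fingers are shut and just short of it.

>>> {"method": "step_arm", "body": {
  "motion": [
    {"dr": [0,0,0],"slide": [7,3,5],"jaw": 0},
    {"dr": [0,0,0],"slide": [7,3,15],"jaw": 0},
    {"dr": [0,0,0],"slide": [7,3,25],"jaw": 0},
    {"dr": [0,0,0],"slide": [7,3,30],"jaw": 0},
    {"dr": [0,0,0],"slide": [7,3,33],"jaw": 0},
    {"dr": [0,0,0],"slide": [7,3,33],"jaw": 0},
    {"dr": [0,0,0],"slide": [7,3,33],"jaw": 0},
    {"dr": [0,0,0],"slide": [7,3,33],"jaw": 0}
  ]
}}

```text
clock: 2.2
position: [554.1, 221.7, 85.9]
ee_rot: [0.983, -0.186, 0.0, -0.0]
contact_force: [-0.4, -1.2, -0.6]
gripper_width: 0.3
grasp_force: 0.0
```

>>> {"method": "step_arm", "body": {
  "motion": [
    {"dr": [0,0,0],"slide": [0,0,1],"jaw": 0},
    {"dr": [0,0,0],"slide": [0,0,2],"jaw": 0},
    {"dr": [0,0,0],"slide": [0,0,3],"jaw": 0},
    {"dr": [0,0,0],"slide": [0,0,4],"jaw": 0},
    {"dr": [0,0,0],"slide": [0,0,5],"jaw": 0},
    {"dr": [0,0,0],"slide": [0,0,6],"jaw": 0},
    {"dr": [0,0,0],"slide": [0,0,7],"jaw": 0},
    {"dr": [0,0,0],"slide": [0,0,8],"jaw": 0}
  ]
}}

```text
clock: 3.2
position: [553.9, 221.6, 77.5]
ee_rot: [0.983, -0.186, -0.0, 0.0]
contact_force: [0.9, 0.0, -0.7]
gripper_width: -0.6
grasp_force: 0.0
```

>>> {"method": "step_arm", "body": {
  "motion": [
    {"dr": [0,0,0],"slide": [3,2,0],"jaw": 0},
    {"dr": [0,0,0],"slide": [7,4.3,0],"jaw": 0},
    {"dr": [0,0,0],"slide": [7,4.3,1],"jaw": 0},
    {"dr": [0,0,0],"slide": [7,4.3,2],"jaw": 0},
    {"dr": [0,0,0],"slide": [7,4.3,3],"jaw": 0},
    {"dr": [0,0,0],"slide": [7,4.3,4],"jaw": 0},
    {"dr": [0,0,0],"slide": [7,4.3,5],"jaw": 0},
    {"dr": [0,0,0],"slide": [7,4.3,6],"jaw": 0}
  ]
}}

```text
clock: 4.2
position: [558.8, 215.1, 71.5]
ee_rot: [0.983, -0.186, -0.0, 0.0]
contact_force: [0.3, -0.2, 1.0]
gripper_width: -0.3
grasp_force: 0.0
```

>>> {"method": "step_arm", "body": {
  "motion": [
    {"dr": [0,0,0],"slide": [0,0,1],"jaw": 0},
    {"dr": [0,0,0],"slide": [0,0,2],"jaw": 0},
    {"dr": [0,0,0],"slide": [0,0,3],"jaw": 0},
    {"dr": [0,0,0],"slide": [0,0,4],"jaw": 0},
    {"dr": [0,0,0],"slide": [0,0,4],"jaw": 0},
    {"dr": [0,0,0],"slide": [0,0,5],"jaw": 0},
    {"dr": [0,0,0],"slide": [0,0,6],"jaw": 0},
    {"dr": [0,0,0],"slide": [0,0,6],"jaw": 0}
  ]
}}

```text
clock: 5.2
position: [558.9, 215.2, 65.8]
ee_rot: [0.983, -0.186, 0.0, -0.0]
contact_force: [0.6, 0.5, 0.1]
gripper_width: 0.1
grasp_force: 0.6
```

>>> {"method": "step_arm", "body": {
  "motion": [
    {"dr": [0,0,0],"slide": [0,0,1],"jaw": 0},
    {"dr": [0,0,0],"slide": [0,0,2],"jaw": 0},
    {"dr": [0,0,0],"slide": [0,0,3],"jaw": 0},
    {"dr": [0,0,0],"slide": [0,0,4],"jaw": 0},
    {"dr": [0,0,0],"slide": [0,0,5],"jaw": 0},
    {"dr": [0,0,0],"slide": [0,0,6],"jaw": 0},
    {"dr": [0,0,0],"slide": [0,0,7],"jaw": 0},
    {"dr": [0,0,0],"slide": [0,0,8],"jaw": 0}
  ]
}}

```text
clock: 6.2
position: [559.0, 215.1, 57.6]
ee_rot: [0.983, -0.186, 0.0, -0.0]
contact_force: [0.3, 2.3, 2.7]
gripper_width: 0.2
grasp_force: 1.2
```

>>> {"method": "step_arm", "body": {
  "motion": [
    {"dr": [0,0,0],"slide": [0,0,1],"jaw": 0},
    {"dr": [0,0,0],"slide": [0,0,2],"jaw": 0},
    {"dr": [0,0,0],"slide": [0,0,3],"jaw": 0},
    {"dr": [0,0,0],"slide": [0,0,4],"jaw": 0},
    {"dr": [0,0,0],"slide": [0,0,5],"jaw": 0},
    {"dr": [0,0,0],"slide": [0,0,6],"jaw": 0},
    {"dr": [0,0,0],"slide": [0,0,7],"jaw": 0},
    {"dr": [0,0,0],"slide": [0,0,8],"jaw": 0}
  ]
}}

```text
clock: 7.2
position: [558.8, 215.2, 49.6]
ee_rot: [0.983, -0.186, -0.0, -0.0]
contact_force: [0.2, 2.5, 3.7]
gripper_width: 0.4
grasp_force: 1.4
```

>>> {"method": "step_arm", "body": {
  "motion": [
    {"dr": [0,0,0],"slide": [0,0,1],"jaw": 0},
    {"dr": [0,0,0],"slide": [0,0,2],"jaw": 0},
    {"dr": [0,0,0],"slide": [0,0,3],"jaw": 0},
    {"dr": [0,0,0],"slide": [0,0,4],"jaw": 0},
    {"dr": [0,0,0],"slide": [0,0,5],"jaw": 0},
    {"dr": [0,0,0],"slide": [0,0,6],"jaw": 0},
    {"dr": [0,0,0],"slide": [0,0,7],"jaw": 0},
    {"dr": [0,0,0],"slide": [0,0,8],"jaw": 0}
  ]
}}

```text
clock: 8.2
position: [558.8, 215.0, 41.5]
ee_rot: [0.983, -0.186, -0.0, -0.0]
contact_force: [-0.1, 3.3, 3.1]
gripper_width: -0.2
grasp_force: 1.5
```

>>> {"method": "step_arm", "body": {
  "motion": [
    {"dr": [0,0,0],"slide": [0,0,0.5],"jaw": 0},
    {"dr": [0,0,0],"slide": [0,0,1],"jaw": 0},
    {"dr": [0,0,0],"slide": [0,0,1.5],"jaw": 0},
    {"dr": [0,0,0],"slide": [0,0,1.5],"jaw": 0},
    {"dr": [0,0,0],"slide": [0,0,2],"jaw": 0},
    {"dr": [0,0,0],"slide": [0,0,2],"jaw": 0},
    {"dr": [0,0,0],"slide": [0,0,2.5],"jaw": 0},
    {"dr": [0,0,0],"slide": [0,0,2.5],"jaw": 0}
  ]
}}

```text
clock: 9.2
position: [558.8, 215.0, 39.0]
ee_rot: [0.983, -0.186, -0.0, 0.0]
contact_force: [0.1, 1.9, 3.4]
gripper_width: 0.2
grasp_force: 1.3
```

>>> {"method": "step_arm", "body": {
  "motion": [
    {"dr": [0,0,0],"slide": [0,0,0.5],"jaw": 0},
    {"dr": [0,0,0],"slide": [0,0,1],"jaw": 0},
    {"dr": [0,0,0],"slide": [0,0,1.5],"jaw": 0},
    {"dr": [0,0,0],"slide": [0,0,1.5],"jaw": 0},
    {"dr": [0,0,0],"slide": [0,0,2],"jaw": 0},
    {"dr": [0,0,0],"slide": [0,0,2],"jaw": 0},
    {"dr": [0,0,0],"slide": [0,0,2.5],"jaw": 0},
    {"dr": [0,0,0],"slide": [0,0,2.5],"jaw": 0}
  ]
}}

```text
clock: 10.2
position: [558.9, 215.1, 37.3]
ee_rot: [0.983, -0.186, 0.0, -0.0]
contact_force: [-1.1, 2.6, 6.8]
gripper_width: 0.5
grasp_force: 3.5
```

>>> {"method": "step_arm", "body": {
  "motion": [
    {"dr": [0,0,0],"slide": [0,0,0.3],"jaw": 0},
    {"dr": [0,0,0],"slide": [0,0,0.3],"jaw": 0},
    {"dr": [0,0,0],"slide": [0,0,0.6],"jaw": 0},
    {"dr": [0,0,0],"slide": [0,0,0.6],"jaw": 0},
    {"dr": [0,0,0],"slide": [0,0,0.8],"jaw": 0},
    {"dr": [0,0,0],"slide": [0,0,0.8],"jaw": 0},
    {"dr": [0,0,0],"slide": [0,0,0.8],"jaw": 0},
    {"dr": [0,0,0],"slide": [0,0,0.8],"jaw": 0}
  ]
}}

```text
clock: 11.2
position: [558.9, 215.1, 37.1]
ee_rot: [0.983, -0.186, 0.0, -0.0]
contact_force: [-2.8, 1.9, 9.7]
gripper_width: 0.0
grasp_force: 5.0
```

The lever is at its stop: the last 0.8 mm commanded moved it only 0.2 mm and the force rose to about 10 N. I'll retract and look at the badge.

>>> {"method": "step_arm", "body": {
  "motion": [
    {"dr": [0,0,0],"slide": [0,0,-10],"jaw": 0},
    {"dr": [0,0,0],"slide": [0,0,-50],"jaw": 0},
    {"dr": [0,0,0],"slide": [5,20,-94],"jaw": 30},
    {"dr": [0,0,0],"slide": [20,65,-100],"jaw": 60},
    {"dr": [0,0,0],"slide": [32,110,-100],"jaw": 60},
    {"dr": [0,0,0],"slide": [42,145,-100],"jaw": 60},
    {"dr": [0,0,0],"slide": [45,152,-100],"jaw": 60},
    {"dr": [0,0,0],"slide": [45,152,-100],"jaw": 60}
  ]
}}

```text
clock: 12.2
position: [545.0, 56.6, 135.5]
ee_rot: [0.982, -0.186, -0.0, 0.0]
contact_force: [0.3, 0.9, -0.4]
gripper_width: 60.1
grasp_force: 0.0
```

```bash
cat > w.py <<'E'
from h import *
import sys
st=arm.read_state();im=optics.get_image("wrist");cv2.imwrite(f"pics/{sys.argv[1]}.png",im)
sd=optics.get_image("side");cv2.imwrite(f"pics/{sys.argv[1]}s.png",sd)
cv2.imwrite(f"pics/{sys.argv[1]}c.png",np.hstack([cv2.resize(im,(440,330)),cv2.resize(sd[225:355,240:340],(254,330),interpolation=cv2.INTER_CUBIC)]))
g=cv2.cvtColor(im,cv2.COLOR_BGR2GRAY)
c=cv2.HoughCircles(cv2.medianBlur(g,3),cv2.HOUGH_GRADIENT,1,8,param1=100,param2=22,minRadius=25,maxRadius=70)
if c is not None:
    for u,v,r in c[0][:5]: print("circ",u,v,r,"top",ray("wrist",(u,v),66.5,st).round(1),"die",ray("wrist",(u,v),55,st).round(1))
print(st["position"],st["ee_rot"],st["gripper_width"],st["clock"],"slide",slide(st,(577.9,43.9,57)))
E
python3 w.py w2
```

```text
circ 278.5 169.5 35.1 top [[581.3  43.4  66.5]] die [[579.2  44.3  55. ]]
circ 168.5 37.5 38.6 top [[677.6  74.6  66.5]] die [[680.7  77.1  55. ]]
circ 434.5 77.5 43.0 top [[599.1 -65.2  66.5]] die [[598.  -70.2  55. ]]
circ 426.5 70.5 44.4 top [[604.8 -61.6  66.5]] die [[603.9 -66.4  55. ]]
circ 435.5 68.5 36.3 top [[603.9 -66.9  66.5]] die [[603. -72.  55.]]
[544.99169753  56.61187728 135.50565311] [ 9.82481483e-01 -1.86359561e-01 -4.20754471e-04  2.68049859e-04] 60.090347928047855 12.2 slide [35.33451081 -0.27542162 78.47982069]
```

View pics/w2c.png

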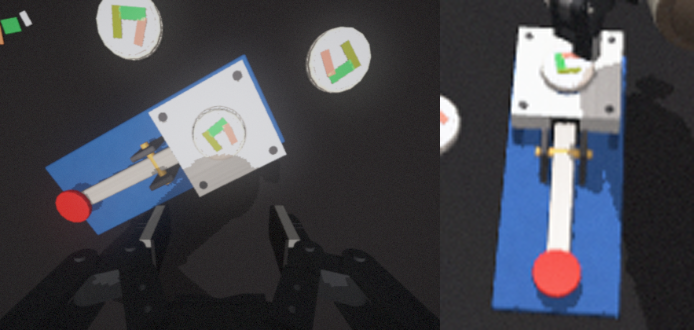

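The wrist crop shows the badge at full-frame (278,169), raised above the die face. The side crop agrees, with the badge standing proud and the pad down. I'll descend over it with the jaw at 60.

>>> {"method": "step_arm", "body": {
  "motion": [
    {"dr": [0,0,0],"slide": [10,0,5],"jaw": 60},
    {"dr": [0,0,0],"slide": [25,0,15],"jaw": 60},
    {"dr": [0,0,0],"slide": [36,0,28],"jaw": 60},
    {"dr": [0,0,0],"slide": [36,0,40],"jaw": 60},
    {"dr": [0,0,0],"slide": [36,0,48],"jaw": 60},
    {"dr": [0,0,0],"slide": [36,0,50],"jaw": 60},
    {"dr": [0,0,0],"slide": [36,0,50],"jaw": 60},
    {"dr": [0,0,0],"slide": [36,0,50],"jaw": 60}
  ]
}}

```text
clock: 13.3
position: [579.0, 44.2, 86.4]
ee_rot: [0.983, -0.186, 0.001, -0.0]
contact_force: [0.2, -0.1, 0.9]
gripper_width: 59.9
grasp_force: 0.0
```

```bash
python3 w.py w3; python3 -c "
from h import *
s=arm.read_state();print(slide(s,(578.4,43.8,57)))"
```

```text
circ 452.5 123.5 52.2 top [[614.6 -59.5  66.5]] die [[611.8 -64.8  55. ]]
circ 151.5 73.5 54.6 top [[687.9  65.8  66.5]] die [[690.3  69.4  55. ]]
circ 141.5 84.5 54.8 top [[685.4  72.4  66.5]] die [[687.6  76.5  55. ]]
circ 152.5 85.5 44.1 top [[683.1  67.8  66.5]] die [[685.2  71.6  55. ]]
circ 279.5 258.5 40.5 top [[577.7  45.2  66.5]] die [[572.3  47.3  55. ]]
[578.95202807  44.15498532  86.42598306] [ 9.82609930e-01 -1.85680867e-01  5.18659528e-04 -2.68750613e-04] 59.944799844693186 13.3 slide [-0.91349649  0.6425007  29.42470011]
[-0.43644816  0.50702885 29.37785639]
```

View pics/w3c.png

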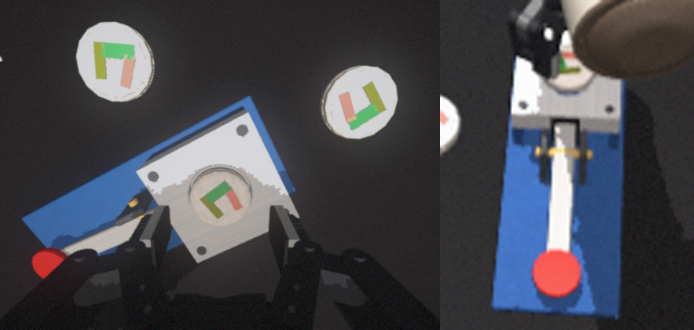

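The badge is at (279,258), centred between the fingers within about 1 mm. I'll descend and grip.

>>> {"method": "step_arm", "body": {
  "motion": [
    {"dr": [0,0,0],"slide": [0,0,6],"jaw": 60},
    {"dr": [0,0,0],"slide": [0,0,12],"jaw": 60},
    {"dr": [0,0,0],"slide": [0,0,18],"jaw": 60},
    {"dr": [0,0,0],"slide": [0,0,23],"jaw": 60},
    {"dr": [0,0,0],"slide": [0,0,27],"jaw": 60},
    {"dr": [0,0,0],"slide": [0,0,29],"jaw": 60},
    {"dr": [0,0,0],"slide": [0,0,29],"jaw": 60},
    {"dr": [0,0,0],"slide": [0,0,29],"jaw": 60}
  ]
}}

```text
clock: 14.4
position: [578.9, 44.0, 57.0]
ee_rot: [0.983, -0.186, 0.0, -0.0]
contact_force: [0.7, 0.1, -0.5]
gripper_width: 60.0
grasp_force: 0.0
```

>>> {"method": "step_arm", "body": {
  "motion": [
    {"dr": [0,0,0],"slide": [0,0,0],"jaw": 55},
    {"dr": [0,0,0],"slide": [0,0,0],"jaw": 51},
    {"dr": [0,0,0],"slide": [0,0,0],"jaw": 48},
    {"dr": [0,0,0],"slide": [0,0,0],"jaw": 46},
    {"dr": [0,0,0],"slide": [0,0,0],"jaw": 44},
    {"dr": [0,0,0],"slide": [0,0,0],"jaw": 40},
    {"dr": [0,0,0],"slide": [0,0,0],"jaw": 36},
    {"dr": [0,0,0],"slide": [0,0,0],"jaw": 36}
  ]
}}

```text
clock: 15.4
position: [578.8, 44.0, 57.1]
ee_rot: [0.983, -0.186, 0.0, 0.0]
contact_force: [-1.0, -0.4, 4.0]
gripper_width: 40.5
grasp_force: 60.2
```

Width 40.5 mm suggests the fingers are on the bevel, not the rim. I'll take a look.

```bash
python3 w.py w4 >/dev/null; python3 - <<'E'
from h import *
a=cv2.imread("pics/w4.png")[200:400,170:390];b=cv2.imread("pics/w4s.png")[210:350,230:350]
cv2.imwrite("pics/w4d.png",np.hstack([cv2.resize(a,(440,400)),cv2.resize(b,(343,400),interpolation=cv2.INTER_CUBIC)]))
s=arm.read_state();print(s["contact_force"],s["gripper_width"],s["grasp_force"],s["position"])
E
```

```text
[-1.17393044 -0.75944007  4.38914953] 40.40494714819725 60.212546372786164 [578.7376896   43.94615757  57.08892208]
```

View pics/w4d.png

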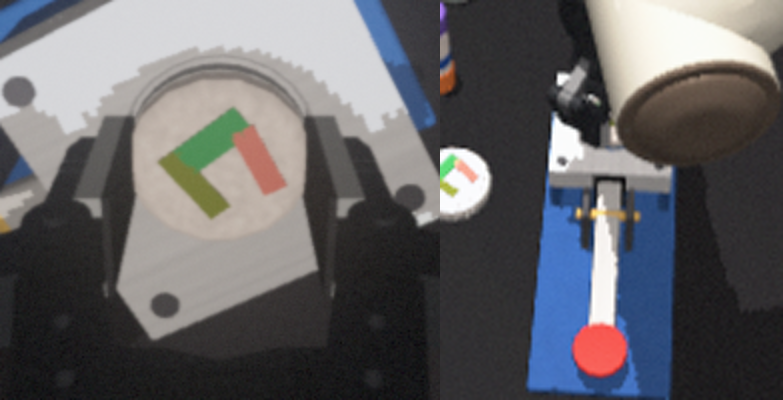

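The fingers are on the bevelled edge at crop (130,170) and (310,170), so their tips stand higher than I assumed. I'll open, recheck the badge height and regrip lower.

>>> {"method": "step_arm", "body": {
  "motion": [
    {"dr": [0,0,0],"slide": [0,0,0],"jaw": 45},
    {"dr": [0,0,0],"slide": [0,0,0],"jaw": 55},
    {"dr": [0,0,0],"slide": [0,0,0],"jaw": 60},
    {"dr": [0,0,0],"slide": [0,0,0],"jaw": 60},
    {"dr": [0,0,0],"slide": [-10,0,-10],"jaw": 60},
    {"dr": [0,0,0],"slide": [-34,0,-50],"jaw": 60},
    {"dr": [0,0,0],"slide": [-36,0,-78],"jaw": 60},
    {"dr": [0,0,0],"slide": [-36,0,-78],"jaw": 60}
  ]
}}

```text
clock: 16.5
position: [546.2, 58.0, 138.2]
ee_rot: [0.983, -0.185, 0.003, -0.002]
contact_force: [-0.2, 0.3, -1.1]
gripper_width: 59.9
grasp_force: 0.0
```

```bash
python3 w.py w5; python3 - <<'E'
from h import *
a=cv2.imread("pics/w2.png")[100:260,50:380];b=cv2.imread("pics/w5.png")[100:260,50:380]
sa=cv2.imread("pics/w2s.png")[230:350,255:325];sb=cv2.imread("pics/w5s.png")[230:350,255:325]
L=np.vstack([cv2.resize(x,(495,240)) for x in(a,b)]);S=np.hstack([cv2.resize(x,(140,240)) for x in(sa,sb)]);S=np.vstack([S,S*0])
cv2.imwrite("pics/w5d.png",np.hstack([L,S]))
for n in("w2s","w5s"):
    im=cv2.imread(f"pics/{n}.png");H=cv2.cvtColor(im,cv2.COLOR_BGR2HSV)
    red=((H[...,1]>170)&(H[...,2]>110)&((H[...,0]<6)|(H[...,0]>174)))[280:360,255:330]
    p=np.argwhere(red);print(n,p.mean(0)+[280,255],len(p))
E
```

```text
circ 435.5 82.5 44.4 top [[597.8 -64.6  66.5]] die [[596.5 -69.6  55. ]]
circ 425.5 84.5 34.9 top [[598.9 -58.6  66.5]] die [[597.7 -63.3  55. ]]
circ 170.5 34.5 40.3 top [[681.2  75.4  66.5]] die [[684.4  77.9  55. ]]
circ 281.5 174.5 33.8 top [[578.6  44.7  66.5]] die [[576.3  45.5  55. ]]
circ 425.5 72.5 46.2 top [[605.6 -60.3  66.5]] die [[604.8 -65.   55. ]]
[546.16893463  57.98474169 138.19937532] [ 0.98268045 -0.1852782   0.00288671 -0.00167161] 59.931201392781425 16.5 slide [34.27055878  1.91708759 81.36604075]
w2s [331.63291139 286.94936709] 79
w5s [330.91397849 286.58064516] 93
```

View pics/w5d.png

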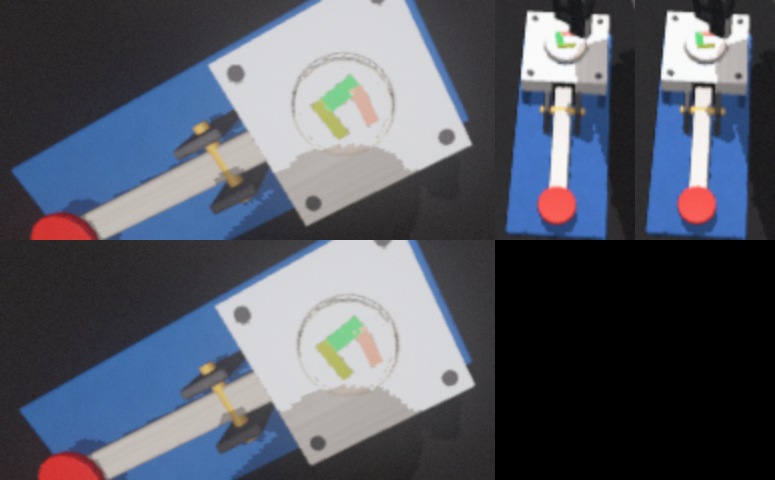

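The badge is still raised, at crop (345,345). The pad centroid moved up 0.7 px (331.6 to 330.9), so the bevel grip probably nudged it down a little. I'll press the lever to its stop again before regripping.

>>> {"method": "step_arm", "body": {
  "motion": [
    {"dr": [0,0,0],"slide": [-10,-30,0],"jaw": 0},
    {"dr": [0,0,0],"slide": [-22,-75,0],"jaw": 0},
    {"dr": [0,0,0],"slide": [-36,-120,5],"jaw": 0},
    {"dr": [0,0,0],"slide": [-45,-152,20],"jaw": 0},
    {"dr": [0,0,0],"slide": [-45,-152,50],"jaw": 0},
    {"dr": [0,0,0],"slide": [-45,-152,80],"jaw": 0},
    {"dr": [0,0,0],"slide": [-45,-152,89],"jaw": 0},
    {"dr": [0,0,0],"slide": [-45,-152,89],"jaw": 0}
  ]
}}

```text
clock: 17.6
position: [558.5, 214.6, 45.0]
ee_rot: [0.983, -0.186, -0.001, 0.001]
contact_force: [0.2, -0.2, 0.3]
gripper_width: 0.2
grasp_force: 0.0
```

>>> {"method": "step_arm", "body": {
  "motion": [
    {"dr": [0,0,0],"slide": [0,0,2],"jaw": 0},
    {"dr": [0,0,0],"slide": [0,0,4],"jaw": 0},
    {"dr": [0,0,0],"slide": [0,0,6],"jaw": 0},
    {"dr": [0,0,0],"slide": [0,0,7],"jaw": 0},
    {"dr": [0,0,0],"slide": [0,0,8],"jaw": 0},
    {"dr": [0,0,0],"slide": [0,0,8.5],"jaw": 0},
    {"dr": [0,0,0],"slide": [0,0,9],"jaw": 0},
    {"dr": [0,0,0],"slide": [0,0,9],"jaw": 0}
  ]
}}

```text
clock: 18.6
position: [559.0, 215.1, 37.4]
ee_rot: [0.983, -0.186, 0.0, -0.0]
contact_force: [-1.4, -0.1, 5.1]
gripper_width: -0.0
grasp_force: 2.4
```

>>> {"method": "step_arm", "body": {
  "motion": [
    {"dr": [0,0,0],"slide": [0,0,0.4],"jaw": 0},
    {"dr": [0,0,0],"slide": [0,0,0.8],"jaw": 0},
    {"dr": [0,0,0],"slide": [0,0,1.2],"jaw": 0},
    {"dr": [0,0,0],"slide": [0,0,1.2],"jaw": 0},
    {"dr": [0,0,0],"slide": [0,0,1.2],"jaw": 0},
    {"dr": [0,0,0],"slide": [0,0,1.2],"jaw": 0},
    {"dr": [0,0,0],"slide": [0,0,1.2],"jaw": 0},
    {"dr": [0,0,0],"slide": [0,0,1.2],"jaw": 0}
  ]
}}

```text
clock: 19.6
position: [559.1, 215.1, 37.1]
ee_rot: [0.983, -0.186, 0.0, -0.0]
contact_force: [-3.9, -2.2, 10.1]
gripper_width: 0.0
grasp_force: 4.8
```

>>> {"method": "step_arm", "body": {
  "motion": [
    {"dr": [0,0,0],"slide": [0,0,-10],"jaw": 0},
    {"dr": [0,0,0],"slide": [0,0,-50],"jaw": 30},
    {"dr": [0,0,0],"slide": [12,22,-80],"jaw": 60},
    {"dr": [0,0,0],"slide": [36,68,-80],"jaw": 60},
    {"dr": [0,0,0],"slide": [60,113,-80],"jaw": 60},
    {"dr": [0,0,0],"slide": [80,151,-80],"jaw": 60},
    {"dr": [0,0,0],"slide": [81,152,-60],"jaw": 60},
    {"dr": [0,0,0],"slide": [81,152,-50],"jaw": 60}
  ]
}}

```text
clock: 20.6
position: [578.2, 43.3, 84.6]
ee_rot: [0.982, -0.187, -0.001, 0.0]
contact_force: [0.5, 0.2, 0.8]
gripper_width: 59.9
grasp_force: 0.0
```

>>> {"method": "step_arm", "body": {
  "motion": [
    {"dr": [0,0,0],"slide": [0,0,0],"jaw": 60},
    {"dr": [0,0,0],"slide": [0,0,2],"jaw": 60},
    {"dr": [0,0,0],"slide": [0,0,4],"jaw": 60},
    {"dr": [0,0,0],"slide": [0,0,4],"jaw": 60},
    {"dr": [0,0,0],"slide": [0,0,4],"jaw": 60},
    {"dr": [0,0,0],"slide": [0,0,4],"jaw": 60},
    {"dr": [0,0,0],"slide": [0,0,4],"jaw": 60},
    {"dr": [0,0,0],"slide": [0,0,4],"jaw": 60}
  ]
}}

```text
clock: 21.6
position: [578.7, 43.9, 81.6]
ee_rot: [0.983, -0.186, 0.0, -0.0]
contact_force: [0.1, 0.1, -0.4]
gripper_width: 60.2
grasp_force: 0.0
```

>>> {"method": "step_arm", "body": {
  "motion": [
    {"dr": [0,0,0],"slide": [0,0,8],"jaw": 60},
    {"dr": [0,0,0],"slide": [0,0,16],"jaw": 60},
    {"dr": [0,0,0],"slide": [0,0,23],"jaw": 60},
    {"dr": [0,0,0],"slide": [0,0,26],"jaw": 60},
    {"dr": [0,0,0],"slide": [0,0,28],"jaw": 60},
    {"dr": [0,0,0],"slide": [0,0,30],"jaw": 60},
    {"dr": [0,0,0],"slide": [0,0,31],"jaw": 60},
    {"dr": [0,0,0],"slide": [0,0,31],"jaw": 60}
  ]
}}

```text
clock: 22.6
position: [578.8, 44.0, 50.7]
ee_rot: [0.983, -0.186, 0.0, -0.0]
contact_force: [0.1, 0.4, 0.1]
gripper_width: 60.2
grasp_force: 0.0
```

>>> {"method": "step_arm", "body": {
  "motion": [
    {"dr": [0,0,0],"slide": [0,0,0],"jaw": 55},
    {"dr": [0,0,0],"slide": [0,0,0],"jaw": 51},
    {"dr": [0,0,0],"slide": [0,0,0],"jaw": 48},
    {"dr": [0,0,0],"slide": [0,0,0],"jaw": 46},
    {"dr": [0,0,0],"slide": [0,0,0],"jaw": 45},
    {"dr": [0,0,0],"slide": [0,0,0],"jaw": 43},
    {"dr": [0,0,0],"slide": [0,0,0],"jaw": 40},
    {"dr": [0,0,0],"slide": [0,0,0],"jaw": 36}
  ]
}}

```text
clock: 23.6
position: [580.2, 43.7, 53.5]
ee_rot: [0.983, -0.185, 0.002, -0.0]
contact_force: [-1.3, -0.4, 12.6]
gripper_width: 41.2
grasp_force: 60.2
```

The grip is stable at 60 N, which a bevel grip would not be because it would wedge off. So this is a rim grip, and the fingertips flex, which explains the low width reading. The tips are now resting lightly on the die (12.6 N), so I'll ease up and lift.

>>> {"method": "step_arm", "body": {
  "motion": [
    {"dr": [0,0,0],"slide": [0,0,-1],"jaw": 36},
    {"dr": [0,0,0],"slide": [0,0,-2],"jaw": 36},
    {"dr": [0,0,0],"slide": [0,0,-3],"jaw": 36},
    {"dr": [0,0,0],"slide": [0,0,-4],"jaw": 36},
    {"dr": [0,0,0],"slide": [0,0,-6],"jaw": 36},
    {"dr": [0,0,0],"slide": [0,0,-9],"jaw": 36},
    {"dr": [0,0,0],"slide": [0,0,-12],"jaw": 36},
    {"dr": [0,0,0],"slide": [0,0,-14],"jaw": 36}
  ]
}}

```text
clock: 24.6
position: [578.7, 44.0, 64.9]
ee_rot: [0.983, -0.186, 0.0, -0.0]
contact_force: [-1.0, -0.4, -0.2]
gripper_width: 41.4
grasp_force: 60.7
```

>>> {"method": "step_arm", "body": {
  "motion": [
    {"dr": [0,0,0],"slide": [0,0,-3],"jaw": 36},
    {"dr": [0,0,0],"slide": [0,0,-8],"jaw": 36},
    {"dr": [0,0,0],"slide": [0,0,-15],"jaw": 36},
    {"dr": [0,0,0],"slide": [0,0,-25],"jaw": 36},
    {"dr": [0,0,0],"slide": [0,0,-35],"jaw": 36},
    {"dr": [0,0,0],"slide": [0,0,-45],"jaw": 36},
    {"dr": [0,0,0],"slide": [0,0,-50],"jaw": 36},
    {"dr": [0,0,0],"slide": [0,0,-50],"jaw": 36}
  ]
}}

```text
clock: 25.6
position: [578.9, 44.0, 115.1]
ee_rot: [0.983, -0.186, 0.0, -0.0]
contact_force: [0.4, 0.0, -1.4]
gripper_width: 41.6
grasp_force: 60.7
```

```bash
python3 w.py w6 >/dev/null; python3 - <<'E'
from h import *
t=optics.get_image("top")[160:300,150:320]
a=cv2.imread("pics/w6.png");b=cv2.imread("pics/w6s.png")[150:350,220:350]
cv2.imwrite("pics/w6d.png",np.hstack([cv2.resize(a[150:400,130:430],(420,350)),cv2.resize(b,(227,350),interpolation=cv2.INTER_CUBIC)]))
cv2.imwrite("pics/t6.png",t)
s=arm.read_state();print(s["contact_force"],s["gripper_width"],s["grasp_force"],s["position"],s["ee_rot"],slide(s,(478.6,-254.5,120)))
E
```

```text
[ 0.76020833  0.01114057 -0.79823805] 41.027929794666264 60.67392230266705 [578.38769297  43.87429914 114.18612309] [ 9.82570648e-01 -1.85888924e-01 -4.41442662e-04  1.87575172e-04] [ 16.09955851 314.20913954  -5.65933437]
```

View pics/w6d.png

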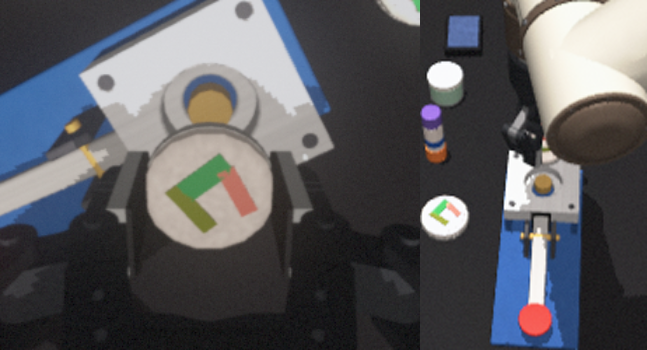

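The badge is held level at crop (210,190). The well is empty, with the brass pin showing at crop (210,103), and the lever is down. I'll carry it to the tray.

>>> {"method": "step_arm", "body": {
  "motion": [
    {"dr": [0,0,0],"slide": [1,20,-5],"jaw": 36},
    {"dr": [0,0,0],"slide": [3,60,-5],"jaw": 36},
    {"dr": [0,0,0],"slide": [6,110,-5],"jaw": 36},
    {"dr": [0,0,0],"slide": [9,165,-5],"jaw": 36},
    {"dr": [0,0,0],"slide": [12,220,-5],"jaw": 36},
    {"dr": [0,0,0],"slide": [14,270,-5],"jaw": 36},
    {"dr": [0,0,0],"slide": [16,302,-5],"jaw": 36},
    {"dr": [0,0,0],"slide": [16,314,-5],"jaw": 36}
  ]
}}

```text
clock: 26.75
position: [477.5, -256.2, 119.6]
ee_rot: [0.982, -0.187, -0.0, -0.0]
contact_force: [0.2, 0.2, -0.8]
gripper_width: 41.1
grasp_force: 60.7
```

>>> {"method": "step_arm", "body": {
  "motion": [
    {"dr": [0,0,0],"slide": [0,0,8],"jaw": 36},
    {"dr": [0,0,0],"slide": [0,0,22],"jaw": 36},
    {"dr": [0,0,0],"slide": [0,0,40],"jaw": 36},
    {"dr": [0,0,0],"slide": [0,0,58],"jaw": 36},
    {"dr": [0,0,0],"slide": [0,0,72],"jaw": 36},
    {"dr": [0,0,0],"slide": [0,0,82],"jaw": 36},
    {"dr": [0,0,0],"slide": [0,0,87],"jaw": 36},
    {"dr": [0,0,0],"slide": [0,0,87],"jaw": 36}
  ]
}}

```text
clock: 27.75
position: [479.0, -254.1, 32.5]
ee_rot: [0.983, -0.186, -0.0, 0.0]
contact_force: [0.2, 0.5, -0.8]
gripper_width: 41.3
grasp_force: 60.7
```

```bash
python3 - <<'E'
from h import *
s=arm.read_state();print(s["contact_force"],s["position"],slide(s,(478.6,-254.5,4)),s["clock"])
im=optics.get_image("wrist");cv2.imwrite("pics/w7.png",im)
H=cv2.cvtColor(im,cv2.COLOR_BGR2HSV)
m=((H[...,2]>60)&(H[...,0]>75)&(H[...,0]<115)&(H[...,1]>25)).astype(np.uint8)
c=big(m,0,0,560,420);print(cv2.boundingRect(c),cv2.minAreaRect(ray("wrist",c,4,s)[:,:2].astype(np.float32)))
E
```

```text
[ 0.17557977  0.49577319 -0.79423349] [ 479.03694286 -254.14588004   32.46091983] [-0.27220629  0.48621754 28.46102201] 27.75
(140, 128, 262, 184) ((478.16754150390625, -252.61375427246094), (127.68700408935547, 110.44485473632812), 83.6906509399414)
```

The wrist view of the lining confirms the tray centre to within about 2 mm. I'll lower and feel for the floor.

>>> {"method": "step_arm", "body": {
  "motion": [
    {"dr": [0,0,0],"slide": [0,0,5],"jaw": 36},
    {"dr": [0,0,0],"slide": [0,0,12],"jaw": 36},
    {"dr": [0,0,0],"slide": [0,0,18],"jaw": 36},
    {"dr": [0,0,0],"slide": [0,0,21],"jaw": 36},
    {"dr": [0,0,0],"slide": [0,0,23],"jaw": 36},
    {"dr": [0,0,0],"slide": [0,0,24],"jaw": 36},
    {"dr": [0,0,0],"slide": [0,0,25],"jaw": 36},
    {"dr": [0,0,0],"slide": [0,0,25],"jaw": 36}
  ]
}}

```text
clock: 28.8
position: [479.0, -254.2, 7.6]
ee_rot: [0.983, -0.186, 0.0, 0.0]
contact_force: [-0.0, -0.1, 0.6]
gripper_width: 41.2
grasp_force: 60.7
```

>>> {"method": "step_arm", "body": {
  "motion": [
    {"dr": [0,0,0],"slide": [0,0,0.5],"jaw": 36},
    {"dr": [0,0,0],"slide": [0,0,0.5],"jaw": 36},
    {"dr": [0,0,0],"slide": [0,0,1],"jaw": 36},
    {"dr": [0,0,0],"slide": [0,0,1],"jaw": 36},
    {"dr": [0,0,0],"slide": [0,0,1.5],"jaw": 36},
    {"dr": [0,0,0],"slide": [0,0,1.5],"jaw": 36},
    {"dr": [0,0,0],"slide": [0,0,2],"jaw": 36},
    {"dr": [0,0,0],"slide": [0,0,2],"jaw": 36}
  ]
}}

```text
clock: 29.8
position: [479.0, -254.2, 5.6]
ee_rot: [0.983, -0.186, -0.0, -0.0]
contact_force: [0.5, 0.6, -0.1]
gripper_width: 40.9
grasp_force: 60.7
```

>>> {"method": "step_arm", "body": {
  "motion": [
    {"dr": [0,0,0],"slide": [0,0,0.5],"jaw": 36},
    {"dr": [0,0,0],"slide": [0,0,0.5],"jaw": 36},
    {"dr": [0,0,0],"slide": [0,0,1],"jaw": 36},
    {"dr": [0,0,0],"slide": [0,0,1],"jaw": 36},
    {"dr": [0,0,0],"slide": [0,0,1.5],"jaw": 36},
    {"dr": [0,0,0],"slide": [0,0,1.5],"jaw": 36},
    {"dr": [0,0,0],"slide": [0,0,2],"jaw": 36},
    {"dr": [0,0,0],"slide": [0,0,2],"jaw": 36}
  ]
}}

```text
clock: 30.8
position: [478.9, -254.2, 3.6]
ee_rot: [0.983, -0.186, -0.0, -0.0]
contact_force: [-0.0, -0.8, -0.5]
gripper_width: 41.1
grasp_force: 60.7
```

>>> {"method": "step_arm", "body": {
  "motion": [
    {"dr": [0,0,0],"slide": [0,0,0.4],"jaw": 36},
    {"dr": [0,0,0],"slide": [0,0,0.4],"jaw": 36},
    {"dr": [0,0,0],"slide": [0,0,0.8],"jaw": 36},
    {"dr": [0,0,0],"slide": [0,0,0.8],"jaw": 36},
    {"dr": [0,0,0],"slide": [0,0,1.2],"jaw": 36},
    {"dr": [0,0,0],"slide": [0,0,1.2],"jaw": 36},
    {"dr": [0,0,0],"slide": [0,0,1.6],"jaw": 36},
    {"dr": [0,0,0],"slide": [0,0,1.6],"jaw": 36}
  ]
}}

```text
clock: 31.8
position: [479.0, -254.2, 3.3]
ee_rot: [0.983, -0.186, 0.0, 0.0]
contact_force: [-2.8, 0.7, 11.3]
gripper_width: 41.2
grasp_force: 61.9
```

The floor is felt at TCP z of about 3.3. I'll unload, then open and rise.

>>> {"method": "step_arm", "body": {
  "motion": [
    {"dr": [0,0,0],"slide": [0,0,-0.6],"jaw": 36},
    {"dr": [0,0,0],"slide": [0,0,-1],"jaw": 36},
    {"dr": [0,0,0],"slide": [0,0,-1],"jaw": 36},
    {"dr": [0,0,0],"slide": [0,0,-1],"jaw": 42},
    {"dr": [0,0,0],"slide": [0,0,-1],"jaw": 46},
    {"dr": [0,0,0],"slide": [0,0,-1],"jaw": 52},
    {"dr": [0,0,0],"slide": [0,0,-1],"jaw": 58},
    {"dr": [0,0,0],"slide": [0,0,-1],"jaw": 60}
  ]
}}

```text
clock: 32.8
position: [478.9, -254.2, 2.8]
ee_rot: [0.983, -0.186, -0.0, 0.0]
contact_force: [1.0, -0.5, 0.9]
gripper_width: 60.1
grasp_force: 0.0
```

>>> {"method": "step_arm", "body": {
  "motion": [
    {"dr": [0,0,0],"slide": [0,0,-3],"jaw": 60},
    {"dr": [0,0,0],"slide": [0,0,-10],"jaw": 60},
    {"dr": [0,0,0],"slide": [0,0,-25],"jaw": 60},
    {"dr": [0,0,0],"slide": [0,0,-50],"jaw": 60},
    {"dr": [0,0,0],"slide": [0,0,-85],"jaw": 60},
    {"dr": [0,0,0],"slide": [-20,0,-110],"jaw": 60},
    {"dr": [0,0,0],"slide": [-60,0,-130],"jaw": 60},
    {"dr": [0,0,0],"slide": [-60,0,-130],"jaw": 60}
  ]
}}

```text
clock: 33.8
position: [422.0, -231.9, 135.7]
ee_rot: [0.983, -0.186, 0.002, -0.0]
contact_force: [1.0, -0.8, 0.5]
gripper_width: 60.0
grasp_force: 0.0
```

```bash
python3 - <<'E'
from h import *
s=arm.read_state();print(s["contact_force"],s["position"],s["clock"])
a=optics.get_image("wrist");b=optics.get_image("side")
cv2.imwrite("pics/w8.png",np.hstack([cv2.resize(a,(440,330)),cv2.resize(b,(360,330))[:, 40:360]]))
E
```

```text
[ 1.00375047 -0.84473176  0.47842235] [ 421.95269069 -231.88741007  135.71796619] 33.8
```

View pics/w8.png

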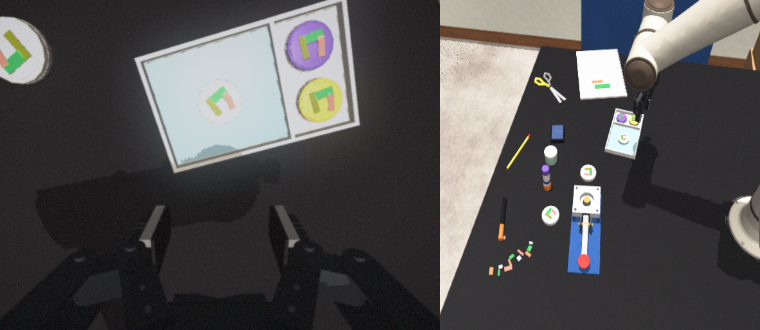

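The badge lies face up near the middle of the pale blue compartment, at (220,101) in the wrist half. The lever is down, the bystanders have not moved and the robot is clear.

```bash
python3 -c "
from bench import arm
print(arm.job_done())"
```

```text
the job is handed in; nothing more can be done
None
```

The badge is face up near the middle of the tray's wide compartment and the job is handed in at about 34 s; the first grip pushed the raised badge down slightly with about 4 N, so I released it, pressed the lever to its stop again (about 10 N), and on the regrip the fingertips pressed on the die with about 13 N, under its 35 N limit.

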